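# Change over the spring clips on a paint test plate

### The arm

A 7-joint arm with a two-finger parallel gripper is mounted at the origin on a cart in front of the work surface, level with it; the furniture and walls round the work are solid. World frame = base frame: x ahead of the robot, y to its left, z up, the work surface at z = 0. Lengths are in m, angles in rad, forces in N, time in s.
With the tool pointing down it reaches from about 0.425 to 0.925 m from the base axis. Payload 6.8 kg.
Tool frame: the origin (TCP) lies on the mounting face of the last link; the fingertips stand 173 mm ahead of it and the grasp point (between the pads) lies 155 mm ahead of it; z points along the fingers, y is the line along which they close (so a half turn about z gives the same grasp; the last joint's range is limited). The gripper opens to 85 mm and grips with 20 to 120 N. Pads are 22 mm wide; open, the fingers measure 114 mm over their backs; the gripper's body (76 mm by 85 mm) begins 54 mm behind the grasp point. The pads swing forward as they close: fully open they stand 13 mm farther back than shut.
Start: joints at [1.118, 0.477, 0.022, 1.555, -0.011, 1.109, -0.083], TCP at [0.228, -0.635, 0.405] pointing down, gripper open.
Joint ranges: [-2.96, 2.96], [-0.34, 2.1], [-1.41, 1.46], [0.24, 2.44], [-1.37, 4.51], [0.17, 1.92], [-2.96, 2.96]. Speed limits (rad/s): [2.39, 2.39, 3.14, 3.14, 3.14, 3.14, 3.14].

### API

Orientations are given as a rotation vector (axis times angle).
In Python, from bench import r gives the robot as it stands.
- The arm moves only by the tool carry_out, never from a script. Its argument "moves" is a list of rows, each a list of 5 numbers: the shift along the tool's x, y, z in m, then the turn about the tool's z in rad, then the finger opening in m, from 0 to 0.0854. In form: [[dx, dy, dz, roll, claw], ...]. A call has exactly 8 rows; each row is the pose to reach, as a shift and turn from the pose commanded when the call began, along the tool's axes at that moment; what a row does not reach only later rows make up. A row lasts 1/10 s, in which the tool goes at most 50 mm and 8.59 degrees, less where a joint would pass 70% of its speed; a pose out of reach is approached as far as the arm can. A call with a gripper value outside its range is refused whole. The fingers move at their own pace and stop on an object; "force" is the grip in N (left out, the last holds). Time passes only in rows, so rows that repeat a pose let the fingers close, or fill a call up. It gives the time, the measured TCP pose, the force, the opening and the grip force at its end, in the units of the state.
- r.get_obs(): the state, without advancing time (a new reading comes with each control period).
- r.grab_frame(name): name is "scene" or "side" or "wrist"; returns the picture (384x512x3 uint8, red, green, blue); there is no depth.
- r.calibration(name): a dict with "fx", "fy", "cx", "cy" (pixels), "k1" (the pictures are not rectified: a ray, as slopes to the right and down, at radius r is drawn at 1 + k1 r^2 times it, then the intrinsics apply), "rvec" (rotation vector, rad) and "tvec" (3), from world to camera coordinates, as OpenCV has them. Camera axes: x right, y down, z forward; pixel columns grow to the right and rows downward; lengths in m; the calibration is good to about 2 mm. A picture is of the moment at which its call begins: read the wrist's pose just before it. calibration takes no time and is no camera call; for the wrist camera it gives the pose at the moment of the call.
- r.hand_in(): hands the job in; it is judged then, once.
The state is a dict: "clock": time; "joints": joint angles; "qvel": joint speeds; "tau": joint torques, N m; "tcp_pos": TCP position; "orientation": TCP orientation; "contact_force": force on the tool from outside, world axes, zero at the start; "moment": the same for the moment, N m; "grip_width": finger opening in m; "gripper_force": force on a finger pad.
Only numpy, scipy, OpenCV 4.12 (cv2) and the standard library are available. Lean on these libraries where they do the work, as an engineer would, in place of code of your own. Each camera call takes 0.05 s, during which the arm holds its last target. There are 200 camera calls.

### The job

The airbrush test plate on the spray board is held by the clip at its left end, which hides the bare margin that has to be sprayed next. Press down the other clip's thumb pad just firmly enough to raise its toe, swing it round until the toe is over the plate's white right-hand margin and ease it down gently, so that this clip holds the plate. Only then raise the left clip's toe in the same way, swing it out well clear of the plate, let it down and leave both clips alone. The plate must stay held and must not shift, no toe may bump, scrape or snap onto the plate, no clip may be pressed hard beyond its stop, and the bottles and the cup stay where they are.

Things in the scene. Friction and masses are not known exactly. Their poses are not given: they have to be found in the camera images.
- board: Grey spray board, 165 x 240 mm, fixed on the worktop; its flat top is 14 mm above the worktop. Origin: centre of its underside; x points to the low steel fence near its far edge, y to its left end, z up. The clips' pivots stand at x -25 mm, y +58 mm (left clip) and y -58 mm (right clip).
- plate_mid (a point): Centre of the loose aluminium test plate (60 x 100 x 4 mm), 2 mm above the board's top; x points across it to the fence, y along it to its left end. From the right end: a white margin 24 mm wide, then yellow, red and blue bands, then 23 mm of bare metal at the left end.
- plate: The same plate, 60 g; its origin is the centre of its underside. It lies on the board with its far long edge at the fence and its left end at the fence's folded end; nothing but the clips holds it down.
- lever_a: Left clip: a 9 mm wide spring-steel lever that rocks on, and swings round, an upright pivot. Origin: on the pivot, 14 mm above the board's top. x points along the lever to the toe, 55 mm ahead; z up. A thumb pad (black disc 19 mm across, red top) is screwed into its tail, centred 38 mm behind the pivot (-x). It starts with its toe on the plate. Turning it about 1.2 rad outward (seen from above: to the left) clears the plate.
- lever_b: Right clip, mirror image of the left one, starts swung out to the right with its toe down on the board. Both pads' tops stand 20 to 27 mm above the board when the toe is on the board (each is screwed in differently, not measured) and 3 mm lower with the toe on the plate: feel for them. Straight over the white margin, the lever points about 0.37 rad left of the board's x.
- toe_a (a point): Underside of the left clip's toe, a rolled end 8 mm high and 9 mm wide. Pressing the pad tips the lever and raises the toe: the spring needs about 2 N to begin with the toe on the board, 5 N on the plate and 7.5 N at the stop, where the toe is 7 mm above the board and the pad 5 mm lower than with the toe on the board. Over 18 N bends a clip.
- toe_b (a point): The same point of the right clip. Each lever turns round its pivot with light friction (1 N at the pad) and stays where it is left; a finger pressing on the pad carries it round by friction. The toe rests on the plate with 3 to 4 N once the pad is let up.
- dropper_red: Red dropper bottle, 26 mm across, 84 mm tall, standing on the worktop behind the board. Origin: centre of its underside.
- dropper_blue: Blue dropper bottle with black cap, 26 mm across, 84 mm tall, standing on the worktop behind the board. Origin: centre of its underside.
- mix_cup: Small white measuring cup, 32 mm across and tall, standing on the worktop behind the board. Origin: centre of its underside.
There are look-alikes about, which are no part of the job. Of the things that look like the mix_cup, take the one that is farthest from the robot's base at the start. Of the things that look like the dropper_blue, the middle-sized one is meant.

How it is judged:
By the outcome, as a careful person would: the job done as asked, in the order asked, and still so for the second after the job is handed in, with the robot touching nothing.
It also fails if it takes over 66 s, if anything falls off the work surface, if the arm or the gripper's body presses on something with over 40 N, if the wrist force passes 120 N, or if a joint passes its speed limit or range.

## Working session

There is one attempt and no reset: what is moved stays moved. The work goes in short steps, Python scripts to look and compute and a tool call to move; the robot and the scene stay as the last step left them, time stands still between calls to the robot, and variables do not carry over. Pictures are saved under pics/ and viewed, at most 10 in all, crops included, and the job is handed in when it is done.

Besides the shell and the picture viewer there is one more tool, called after "Emit:" in YAML: its name, and indented under it one key for each argument. carry_out: Moves the arm, as the interface text tells. Its arguments: {"type":"object","properties":{"moves":{"type":"array","items":{"type":"array","items":{"type":"number"}}},"force":{"type":"number"}},"required":["moves"]}

```bash
mkdir -p pics; ls
python3 - <<'E'
from bench import r
import cv2,numpy as np
o=r.get_obs()
for k in o: print(k,np.round(o[k],4))
for n in ["scene","side"]:
    f=r.grab_frame(n); cv2.imwrite(f"pics/{n}0.png",f[:,:,::-1]); print(n,r.calibration(n))
E
```

```text
pics
clock 0.0
joints [ 1.1179  0.4778  0.0223  1.5564 -0.0115  1.1093 -0.0831]
qvel [ 0.0008 -0.0008 -0.0003  0.0018  0.0016  0.0001 -0.0006]
tau [-5.00000e-04 -5.96468e+01  1.60770e+00 -2.81203e+01  1.24000e-02
  9.50000e-03 -0.00000e+00]
tcp_pos [ 0.2281 -0.635   0.4038]
orientation [-3.0934e+00 -5.3860e-01  7.0000e-04]
contact_force [-0.4481 -0.4662 -0.0392]
moment [-0.0225 -0.024   0.0608]
gripper_force 0.0
grip_width 0.0855
scene {'fx': 374.05253995889973, 'fy': 374.05253995889973, 'cx': 258.19972700777805, 'cy': 188.5270959076263, 'k1': 0.00221720978100957, 'rvec': array([ 0.98563415, -2.19106833,  1.27708687]), 'tvec': array([0.61793521, 0.16258903, 0.66721524])}
side {'fx': 499.1301899562567, 'fy': 499.1301899562567, 'cx': 252.3207701525905, 'cy': 195.14097950312808, 'k1': 0.045976874215337644, 'rvec': array([ 1.26637186,  1.86176619, -1.12471676]), 'tvec': array([-0.04359257, -0.2617578 ,  1.57963169])}
```

```bash
python3 -c "
import cv2,numpy as np
a=[cv2.imread(f'pics/{n}0.png') for n in ('scene','side')]
cv2.imwrite('pics/both.png',cv2.resize(np.vstack(a),(800,600)) if 0 else np.hstack([cv2.resize(x,(400,300)) for x in a]))"
```

```text
(no output)
```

View pics/scene0.png

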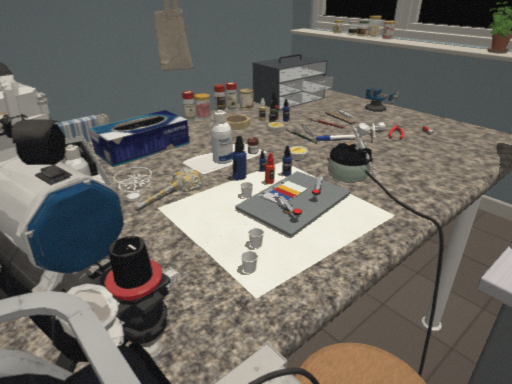

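View pics/side0.png

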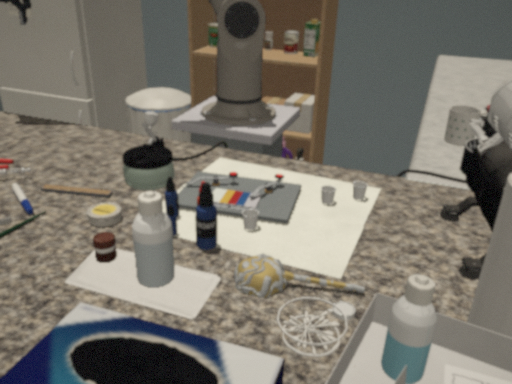

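The scene picture shows the board at about (295,203), its two red pads at (297,212) and (316,192), and cups at (247,190), (256,239) and (249,262). The side picture shows the board at (240,197), with pads at about (233,176) and (279,178). I'll localise these by casting rays.

```bash
cat > h.py <<'E'
import numpy as np,cv2
from bench import r
def ray(n,uv,c=None):
    c=c or r.calibration(n); p=np.array([(uv[0]-c['cx'])/c['fx'],(uv[1]-c['cy'])/c['fy']]); q=p.copy()
    for _ in range(20): q=p/(1+c['k1']*(q@q))
    R=cv2.Rodrigues(np.array(c['rvec']))[0]; o=-R.T@np.array(c['tvec'])
    return o,R.T@np.array([q[0],q[1],1])
def onz(n,uv,z,c=None):
    o,d=ray(n,uv,c); return o+d*(z-o[2])/d[2]
def tri(u1,u2,n1='scene',n2='side'):
    (a,d),(b,e)=ray(n1,u1),ray(n2,u2)
    s=np.linalg.lstsq(np.c_[d,-e],b-a,rcond=None)[0]; p,q=a+s[0]*d,b+s[1]*e
    return (p+q)/2,np.linalg.norm(p-q)
def blobs(m,amin=5):
    k,l,s,c=cv2.connectedComponentsWithStats(m.astype(np.uint8))
    return [(c[i].round(1).tolist(),s[i].tolist()) for i in range(1,k) if s[i][4]>=amin]
E
python3 - <<'E'
from h import *
for n,(x0,y0,x1,y1) in {'scene':(225,150,365,245),'side':(165,160,385,260)}.items():
    f=cv2.imread(f'pics/{n}0.png'); b,g,rr=[f[:,:,i].astype(int) for i in range(3)]
    print(n,'campos',ray(n,(256,192))[0].round(3))
    m=(rr>110)&(g<70)&(b<70); mm=np.zeros_like(m); mm[y0:y1,x0:x1]=m[y0:y1,x0:x1]
    for q in blobs(mm,4): print('red',q,onz(n,q[0],.037).round(4))
    cr=cv2.resize(f[y0:y1,x0:x1],None,fx=800/(x1-x0) if n=='scene' else 3.6,fy=800/(x1-x0) if n=='scene' else 3.6,interpolation=cv2.INTER_CUBIC); cv2.imwrite(f'pics/{n}_crop.png',cr)
for uv in [(238,207),(291,231),(349,186),(301,174)]: print('board corner',onz('scene',uv,.014).round(4))
for uv in [(302,187),(292,221),(176,209)]: print('side corner',onz('side',uv,.014).round(4))
for uv in [(247,197),(256,246),(249,270),(239,179),(287,175),(263,171),(270,184)]: print('foot',uv,onz('scene',uv,0).round(3))
E
```

```text
scene campos [0.032 0.794 0.472]
red ([270.2, 157.9], [267, 153, 7, 10, 35]) [0.7178 0.1461 0.037 ]
red ([269.5, 166.8], [266, 164, 8, 8, 39]) [0.6783 0.1856 0.037 ]
red ([269.8, 181.0], [267, 180, 6, 3, 16]) [0.6199 0.2389 0.037 ]
red ([284.4, 192.0], [275, 188, 20, 9, 55]) [0.5578 0.2504 0.037 ]
red ([315.6, 191.0], [312, 190, 8, 3, 18]) [0.5126 0.1928 0.037 ]
red ([296.5, 210.7], [293, 209, 8, 4, 26]) [0.4838 0.2877 0.037 ]
side campos [1.419 0.569 0.477]
red ([233.0, 174.4], [231, 174, 5, 2, 8]) [0.5208 0.1979 0.037 ]
red ([278.7, 176.4], [277, 176, 4, 2, 7]) [0.491  0.2907 0.037 ]
red ([235.1, 197.0], [230, 192, 11, 11, 62]) [0.6173 0.2425 0.037 ]
board corner [0.6077 0.3495 0.014 ]
board corner [0.4618 0.3259 0.014 ]
board corner [0.4988 0.0792 0.014 ]
board corner [0.6243 0.1205 0.014 ]
side corner [0.4744 0.3391 0.014 ]
side corner [0.6248 0.3615 0.014 ]
side corner [0.6686 0.14   0.014 ]
foot (247, 197) [0.647 0.29  0.   ]
foot (256, 246) [0.486 0.401 0.   ]
foot (249, 270) [0.441 0.458 0.   ]
foot (239, 179) [0.733 0.246 0.   ]
foot (287, 175) [0.664 0.133 0.   ]
foot (263, 171) [0.726 0.166 0.   ]
foot (270, 184) [0.657 0.203 0.   ]
```

View pics/scene_crop.png

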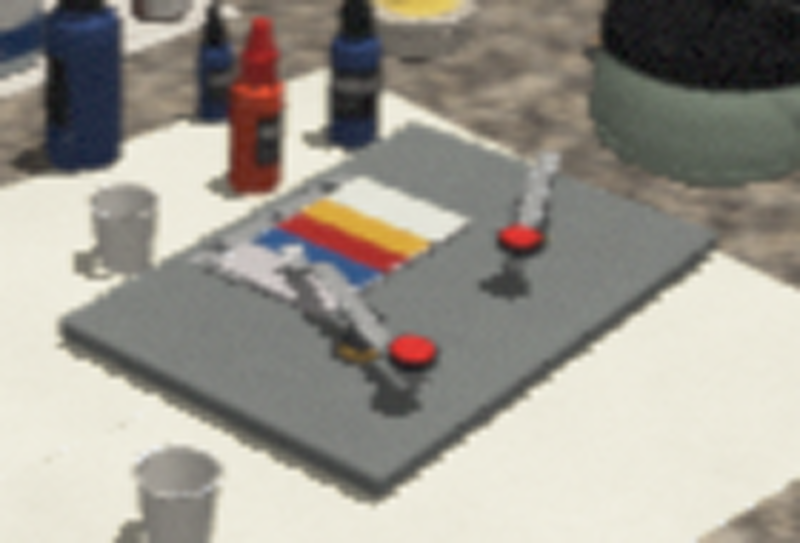

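Crop reading: toe A is on the bare left margin at scene px (277,194), pad A at (296.5,210.7), pad B at (315.6,191), and toe B on the board at (321,178). Three things look like the mix cup: (247,190), (256,239) and (249,262). The first is farthest from the base, at (0.647,0.29), so it is the mix cup. The blue bottles are at (239,163) large, (287,162) middle and (263,162) small, so the middle one is meant. I only have to stay clear of all of these. Next I'll move over the board for a wrist view.

Emit:
carry_out:
  moves:
    - [0.037,-0.0246,0,0,0]
    - [0.074,-0.049,0,0,0]
    - [0.111,-0.0737,0,0,0]
    - [0.148,-0.098,0,0,0]
    - [0.185,-0.123,0,0,0]
    - [0.222,-0.147,0,0,0]
    - [0.259,-0.172,0,0,0]
    - [0.296,-0.1965,0,0,0]
  force: 30

```text
clock: 0.9
tcp_pos: [0.441, -0.3486, 0.4045]
orientation: [-3.095, -0.539, 0.001]
contact_force: [0.8, -0.6, 0.1]
grip_width: 0.0002
gripper_force: 0.0
```

Emit:
carry_out:
  moves:
    - [0.0265,-0.037,0,0,0]
    - [0.053,-0.074,0,0,0]
    - [0.0795,-0.111,0,0,0]
    - [0.106,-0.148,0,0,0]
    - [0.1325,-0.185,0,0,0]
    - [0.159,-0.222,0,0,0]
    - [0.185,-0.259,0,0,0]
    - [0.212,-0.2956,0,0,0]

```text
clock: 1.7
tcp_pos: [0.5399, 0.0013, 0.4045]
orientation: [3.095, 0.539, -0.001]
contact_force: [1.2, -0.9, -0.4]
grip_width: 0.0001
gripper_force: 0.0
```

Emit:
carry_out:
  moves:
    - [0.006,-0.037,0,0,0]
    - [0.012,-0.074,0,0,0]
    - [0.018,-0.11,0,0,0]
    - [0.024,-0.147,0,0,0]
    - [0.031,-0.184,0,0,0]
    - [0.037,-0.2205,0,0,0]
    - [0.037,-0.2205,0,0,0]
    - [0.037,-0.2205,0,0,0]

```text
clock: 2.5
tcp_pos: [0.4998, 0.2203, 0.4043]
orientation: [3.094, 0.542, -0.001]
contact_force: [0.1, -1.0, -0.4]
grip_width: -0.0
gripper_force: 0.0
```

Run:
```python
from h import *
o=r.get_obs(); print(o['clock'],o['tcp_pos'].round(4) if hasattr(o['tcp_pos'],'round') else o['tcp_pos'],np.round(o['joints'],3),np.round(o['orientation'],4),np.round(o['contact_force'],2))
c=r.calibration('wrist'); f=r.grab_frame('wrist'); cv2.imwrite('pics/w0.png',f[:,:,::-1])
import json; json.dump({k:np.array(v).tolist() for k,v in c.items()},open('w0.json','w')); print(c, ray('wrist',(256,192),c))
```

```text
2.5 [0.4998 0.2203 0.4043] [-0.176  0.299 -0.427  1.842  0.143  1.031 -1.884] [ 3.0942e+00  5.4220e-01 -1.3000e-03] [ 0.08 -1.05 -0.44]
{'fx': 343.1625268360971, 'fy': 343.1625268360971, 'cx': 257.5644601376932, 'cy': 186.6165140603106, 'k1': -0.02982800121153846, 'rvec': array([-2.3506364 ,  1.65164107,  0.26134597]), 'tvec': array([0.0373792 , 0.47798388, 0.54781603])} (array([0.57424388, 0.24673816, 0.3732726 ]), array([-0.30625476, -0.10573394, -0.94620043]))
```

View pics/w0.png

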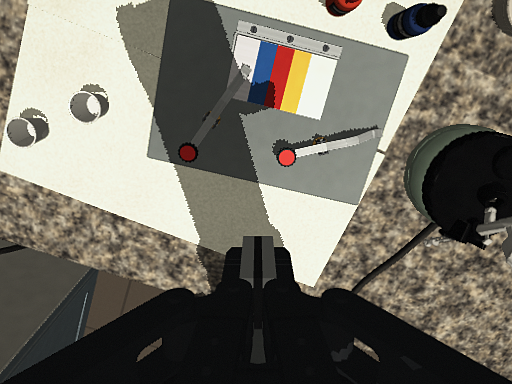

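The wrist view shows pad A at (188,153) with its toe at (246,70) on the bare margin, and pad B at (287,157) with its toe at (378,132). The white margin is at the plate's right end, around (318,95). The board's near corners are at (147,157) and (358,205), and its far right corner is at (408,55).

Run:
```python
from h import *
import json
c=json.load(open('w0.json')); c={k:(np.array(v) if isinstance(v,list) else v) for k,v in c.items()}
f=cv2.imread('pics/w0.png'); b,g,rr=[f[:,:,i].astype(int) for i in range(3)]
P=lambda u,z: onz('wrist',u,z,c)
m=(rr>90)&(g<100)&(b<100)&(rr-g>60); m[:120]=0; m[200:]=0
W=[]
for q in blobs(m,20): W.append(q[0]); print('pad',q,P(q[0],.037).round(4))
sc=[(296.5,210.7),(315.6,191.0)]; sd=[(278.7,176.4),(233,174.4)]
rw=ray
for i in range(2):
    # least squares over three rays
    A=np.zeros((3,3));B=np.zeros(3)
    rs=[ray('wrist',W[i],c),ray('scene',sc[i]),ray('side',sd[i])]
    for o,d in rs:
        d=d/np.linalg.norm(d); M=np.eye(3)-np.outer(d,d); A+=M;B+=M@o
    p=np.linalg.solve(A,B); print('pad3',p.round(4),[round(float(np.linalg.norm(np.cross(d/np.linalg.norm(d),p-o)))*1000,1) for o,d in rs])
nl,nr,fr=P((147,157),.014),P((358,205),.014),P((408,55),.014)
print(nl,nr,fr,np.linalg.norm(nl-nr),np.linalg.norm(fr-nr))
y=(nl-nr); yaw1=np.arctan2(-y[0],y[1]); x=fr-nr; yaw2=np.arctan2(x[1],x[0]); yaw=(.6*yaw1+.4*yaw2); print('yaw',yaw1,yaw2)
R=np.array([[np.cos(yaw),-np.sin(yaw)],[np.sin(yaw),np.cos(yaw)]])
cs=[nl[:2]-R@[-.0825,.12],nr[:2]-R@[-.0825,-.12],fr[:2]-R@[.0825,-.12]]; C=np.mean(cs,0); print('centre',np.round(cs,4),C)
for s,n in ((1,'A'),(-1,'B')):
    pv=C+R@[-.025,.058*s]; print('pivot',n,pv)
    pd=P(W[0 if s>0 else 1],.035 if s>0 else .037)[:2]; toe=P((246,68) if s>0 else (378,132),.026 if s>0 else .020)[:2]
    for k,v in (('pad',pd),('toe',toe)):
        d=R.T@(v-pv); print(k,v.round(4),'dist',np.linalg.norm(d).round(4),'ang board',np.arctan2(d[1],d[0]).round(3))
    for uv in []: pass
for uv in [(335,47),(319,122),(234,98),(243,33)]:
    v=P(uv,.018)[:2]; print('plate corner board frame',(R.T@(v-C)).round(4))
```

```text
pad ([187.1, 152.6], [180, 146, 15, 14, 172]) [0.4812 0.288  0.037 ]
pad ([286.2, 157.1], [279, 150, 16, 16, 196]) [0.5105 0.1932 0.037 ]
pad3 [0.4828 0.2881 0.0355] [1.9, 1.8, 2.2]
pad3 [0.5117 0.1933 0.0351] [1.7, 2.1, 2.5]
[0.45565531 0.33016602 0.014     ] [0.4822502  0.09356777 0.014     ] [0.64344841 0.11360204 0.014     ] 0.23808826345055265 0.1624384050437466
yaw 0.11193539437908992 0.12364941933040895
centre [[0.5516 0.2206]
 [0.5502 0.2224]
 [0.5475 0.2232]] [0.54977691 0.22204005]
pivot A [0.51819802 0.27673716]
pad [0.4807 0.2883] dist 0.0392 ang board 2.727
toe [0.577  0.2594] dist 0.0613 ang board -0.403
pivot B [0.53169541 0.1615251 ]
pad [0.5105 0.1932] dist 0.0381 ang board 2.045
toe [0.5643 0.1107] dist 0.0604 ang board -1.116
plate corner board frame [ 0.07   -0.0453]
plate corner board frame [-0.0029 -0.0503]
plate corner board frame [0.0007 0.0398]
plate corner board frame [0.0619 0.044 ]
```

All consistent: board about 238 x 162 mm, yaw 0.116, and lever B at -1.10 rad in the board frame. Its pivot is at (0.5316,0.1615) and its pad at (0.511,0.193). I'll go above pad B.

Emit:
carry_out:
  moves:
    - [0.001,0.01,0.01,0,0]
    - [0.0013,0.02,0.035,0,0]
    - [0.0013,0.0293,0.07,0,0]
    - [0.0013,0.0293,0.105,0,0]
    - [0.0013,0.0293,0.14,0,0]
    - [0.0013,0.0293,0.165,0,0]
    - [0.0013,0.0293,0.179,0,0]
    - [0.0013,0.0293,0.179,0,0]

```text
clock: 3.35
tcp_pos: [0.5111, 0.1906, 0.2236]
orientation: [3.094, 0.536, -0.006]
contact_force: [-0.7, -0.1, -0.2]
grip_width: 0.0001
gripper_force: 0.0
```

Run:
```python
from h import *
for n in ['side','scene']:
    f=r.grab_frame(n); cv2.imwrite(f'pics/{n}1.png',f[:,:,::-1])
a=cv2.imread('pics/side1.png')[140:230,180:310]; b=cv2.imread('pics/scene1.png')[120:240,230:360]
cv2.imwrite('pics/c1.png',np.hstack([cv2.resize(a,(400,277),interpolation=cv2.INTER_CUBIC),cv2.resize(b[:90],(400,277),interpolation=cv2.INTER_CUBIC)]))
for _ in range(5):
    r.grab_frame('side'); o=r.get_obs(); print(np.round(o['contact_force'],2),np.round(o['tcp_pos'],4))
print(o['clock'],np.round(o['joints'],2),np.round(o['orientation'],4))
```

```text
[ 0.47  0.43 -0.05] [0.5121 0.1922 0.2268]
[ 0.68  0.22 -0.39] [0.5121 0.1924 0.2271]
[ 0.76 -0.59 -0.37] [0.512  0.1925 0.2271]
[-0.28  0.19 -1.1 ] [0.5119 0.1926 0.227 ]
[ 0.05 -0.02 -0.73] [0.5118 0.1926 0.2268]
3.7 [-0.2   0.53 -0.35  1.98  0.28  0.67 -1.95] [-3.0947 -0.5387 -0.0033]
```

View pics/c1.png

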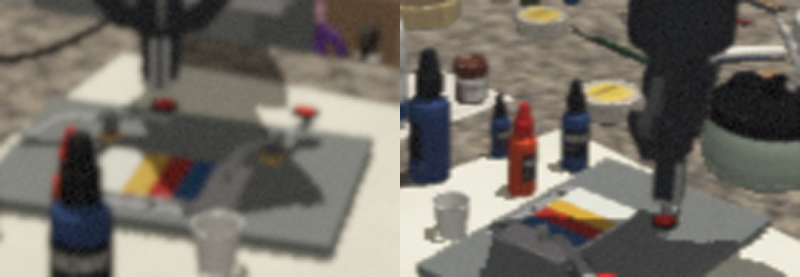

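The fingertips are centred over pad B in both views. I'll feel downwards.

Emit:
carry_out:
  moves:
    - [0,0,0.0015,0,0]
    - [0,0,0.003,0,0]
    - [0,0,0.0045,0,0]
    - [0,0,0.006,0,0]
    - [0,0,0.0075,0,0]
    - [0,0,0.009,0,0]
    - [0,0,0.01,0,0]
    - [0,0,0.01,0,0]

```text
clock: 4.5
tcp_pos: [0.5113, 0.1924, 0.2155]
orientation: [3.095, 0.539, -0.001]
contact_force: [-0.4, 0.6, 0.0]
grip_width: 0.0003
gripper_force: 0.0
```

Emit:
carry_out:
  moves:
    - [0,0,0.0002,0,0]
    - [0,0,0.0004,0,0]
    - [0,0,0.0006,0,0]
    - [0,0,0.0008,0,0]
    - [0,0,0.001,0,0]
    - [0,0,0.001,0,0]
    - [0,0,0.001,0,0]
    - [0,0,0.001,0,0]

```text
clock: 5.3
tcp_pos: [0.5114, 0.1925, 0.2147]
orientation: [3.095, 0.539, 0.0]
contact_force: [-0.2, 0.2, -0.8]
grip_width: -0.0004
gripper_force: 0.0
```

Emit:
carry_out:
  moves:
    - [0,0,0.0002,0,0]
    - [0,0,0.0004,0,0]
    - [0,0,0.0006,0,0]
    - [0,0,0.0008,0,0]
    - [0,0,0.001,0,0]
    - [0,0,0.001,0,0]
    - [0,0,0.001,0,0]
    - [0,0,0.001,0,0]

```text
clock: 6.1
tcp_pos: [0.5114, 0.1924, 0.2137]
orientation: [3.095, 0.539, 0.0]
contact_force: [0.9, 1.5, 0.2]
grip_width: 0.0002
gripper_force: 0.0
```

Emit:
carry_out:
  moves:
    - [0,0,0.0003,0,0]
    - [0,0,0.0006,0,0]
    - [0,0,0.0009,0,0]
    - [0,0,0.0012,0,0]
    - [0,0,0.0015,0,0]
    - [0,0,0.0015,0,0]
    - [0,0,0.0015,0,0]
    - [0,0,0.0015,0,0]

```text
clock: 6.9
tcp_pos: [0.5114, 0.1924, 0.2122]
orientation: [3.095, 0.539, 0.0]
contact_force: [-0.8, 0.5, 0.4]
grip_width: -0.0001
gripper_force: 0.0
```

Emit:
carry_out:
  moves:
    - [0,0,0.0003,0,0]
    - [0,0,0.0006,0,0]
    - [0,0,0.0009,0,0]
    - [0,0,0.0012,0,0]
    - [0,0,0.0015,0,0]
    - [0,0,0.0015,0,0]
    - [0,0,0.0015,0,0]
    - [0,0,0.0015,0,0]

```text
clock: 7.7
tcp_pos: [0.5114, 0.1925, 0.2108]
orientation: [-3.095, -0.539, -0.0]
contact_force: [-1.2, 0.6, 2.3]
grip_width: -0.0001
gripper_force: 1.3
```

Contact came at tip z of about 0.038, which is 24 mm above the board and within the stated range. Now I'll press gradually.

Emit:
carry_out:
  moves:
    - [0,0,0.0005,0,0]
    - [0,0,0.001,0,0]
    - [0,0,0.0015,0,0]
    - [0,0,0.002,0,0]
    - [0,0,0.0025,0,0]
    - [0,0,0.0025,0,0]
    - [0,0,0.0025,0,0]
    - [0,0,0.0025,0,0]

```text
clock: 8.5
tcp_pos: [0.5114, 0.1929, 0.2085]
orientation: [-3.094, -0.539, -0.001]
contact_force: [-1.1, 0.8, 6.6]
grip_width: -0.0
gripper_force: 3.2
```

```bash
cat > rd.py <<'E'
from h import *
F=[];T=[]
for _ in range(5): r.grab_frame('side'); o=r.get_obs(); F.append(o['contact_force']);T.append(o['tcp_pos'])
print(o['clock'],np.mean(F,0).round(2),np.std(F,0).round(2),np.mean(T,0).round(4))
E
python3 rd.py
```

```text
8.75 [-1.7   0.71  6.31] [0.42 0.26 0.41] [0.5114 0.193  0.2085]
```

Emit:
carry_out:
  moves:
    - [0,0,0.0002,0,0]
    - [0,0,0.0004,0,0]
    - [0,0,0.0006,0,0]
    - [0,0,0.0008,0,0]
    - [0,0,0.0008,0,0]
    - [0,0,0.0008,0,0]
    - [0,0,0.0008,0,0]
    - [0,0,0.0008,0,0]

```text
clock: 9.55
tcp_pos: [0.5114, 0.1931, 0.2079]
orientation: [-3.094, -0.54, -0.001]
contact_force: [-2.3, 1.7, 8.0]
grip_width: 0.0001
gripper_force: 3.7
```

```bash
python3 rd.py
```

```text
9.8 [-2.06  1.01  7.33] [0.47 0.49 0.77] [0.5114 0.1931 0.2079]
```

Run:
```python
from h import *
o=r.get_obs(); c=r.calibration('wrist')
w=r.grab_frame('wrist')[:,:,::-1].copy(); s=r.grab_frame('side')[:,:,::-1].copy()
cv2.imwrite('pics/w2.png',w); cv2.imwrite('pics/side2.png',s)
import json; json.dump({k:np.array(v).tolist() for k,v in c.items()},open('w2.json','w'))
s1=cv2.imread('pics/side1.png')
cr=lambda a:cv2.resize(a[165:205,180:260],(400,200),interpolation=cv2.INTER_CUBIC)
ws=cv2.resize(w,(400,300))
cv2.imwrite('pics/c2.png',np.hstack([np.vstack([cr(s1),cr(s)]),cv2.resize(w[0:384,112:512],(400,400))]))
```

```text
(no output)
```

View pics/c2.png

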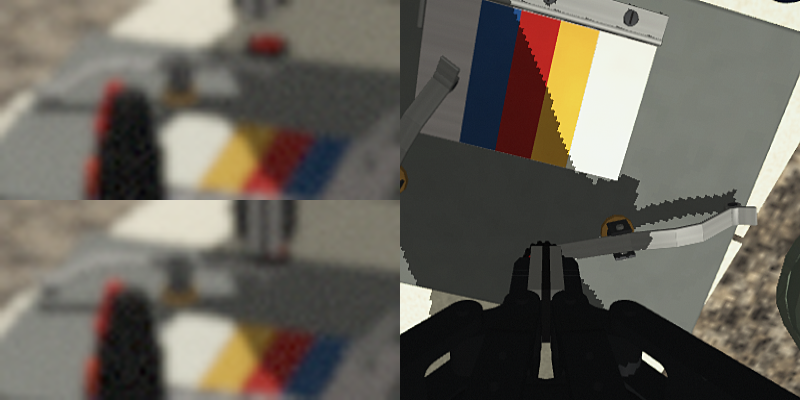

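In the wrist crop, toe B is at about (743,215), beside its shadow, and looks raised. The plate's white margin is at (620,90). The measured slope suggests contact slightly inboard on the pad, so I'll press on in small steps until the stop shows.

Emit:
carry_out:
  moves:
    - [0,0,0.0002,0,0]
    - [0,0,0.0004,0,0]
    - [0,0,0.0006,0,0]
    - [0,0,0.0006,0,0]
    - [0,0,0.0006,0,0]
    - [0,0,0.0006,0,0]
    - [0,0,0.0006,0,0]
    - [0,0,0.0006,0,0]

```text
clock: 10.7
tcp_pos: [0.5114, 0.1932, 0.2074]
orientation: [-3.094, -0.54, -0.002]
contact_force: [-1.6, 1.5, 7.9]
grip_width: -0.0002
gripper_force: 4.1
```

```bash
python3 rd.py
python3 - <<'E'
from h import *
import json
ld=lambda n:{k:(np.array(v) if isinstance(v,list) else v) for k,v in json.load(open(n)).items()}
pv=np.array([.5316,.1615])
for n,u in (('w0.json',(378,132)),('w2.json',(455,206))):
    for z in (.018,.020,.022,.024,.026,.028,.030): print(n,z,(np.linalg.norm(onz('wrist',u,z,ld(n))[:2]-pv)*1e3).round(1),end='; ')
    print()
E
```

```text
10.95 [-2.24  1.2   7.56] [0.48 0.26 0.53] [0.5115 0.1932 0.2074]
w0.json 0.018 61.0; w0.json 0.02 60.4; w0.json 0.022 59.8; w0.json 0.024 59.2; w0.json 0.026 58.5; w0.json 0.028 57.9; w0.json 0.03 57.3; 
w2.json 0.018 63.2; w2.json 0.02 62.1; w2.json 0.022 61.0; w2.json 0.024 59.9; w2.json 0.026 58.9; w2.json 0.028 57.8; w2.json 0.03 56.8;
```

Emit:
carry_out:
  moves:
    - [0,0,0.0002,0,0]
    - [0,0,0.0004,0,0]
    - [0,0,0.0006,0,0]
    - [0,0,0.0006,0,0]
    - [0,0,0.0006,0,0]
    - [0,0,0.0006,0,0]
    - [0,0,0.0006,0,0]
    - [0,0,0.0006,0,0]

```text
clock: 11.75
tcp_pos: [0.5115, 0.1933, 0.2069]
orientation: [-3.094, -0.54, -0.002]
contact_force: [-3.2, 1.4, 8.6]
grip_width: 0.0
gripper_force: 4.4
```

```bash
python3 rd.py
```

```text
12.0 [-2.82  1.73  8.58] [0.56 0.72 0.45] [0.5115 0.1933 0.2069]
```

Emit:
carry_out:
  moves:
    - [0,0,0.0002,0,0]
    - [0,0,0.0004,0,0]
    - [0,0,0.0005,0,0]
    - [0,0,0.0005,0,0]
    - [0,0,0.0005,0,0]
    - [0,0,0.0005,0,0]
    - [0,0,0.0005,0,0]
    - [0,0,0.0005,0,0]

```text
clock: 12.8
tcp_pos: [0.5115, 0.1934, 0.2065]
orientation: [-3.094, -0.54, -0.002]
contact_force: [-2.2, 1.1, 8.5]
grip_width: 0.0001
gripper_force: 4.8
```

```bash
python3 rd.py;  python3 - <<'E'
from h import *
c=r.calibration('wrist'); w=r.grab_frame('wrist')[:,:,::-1].copy(); cv2.imwrite('pics/w3.png',w)
a=cv2.imread('pics/w2.png')
cr=lambda i:cv2.resize(i[160:250,300:480],(720,360)[:2] if 0 else (600,300),interpolation=cv2.INTER_CUBIC)
cv2.imwrite('pics/c3.png',np.vstack([cr(a),cr(w)]))
E
```

```text
13.05 [-2.35  1.91  9.73] [0.58 0.54 0.7 ] [0.5115 0.1934 0.2065]
```

View pics/c3.png

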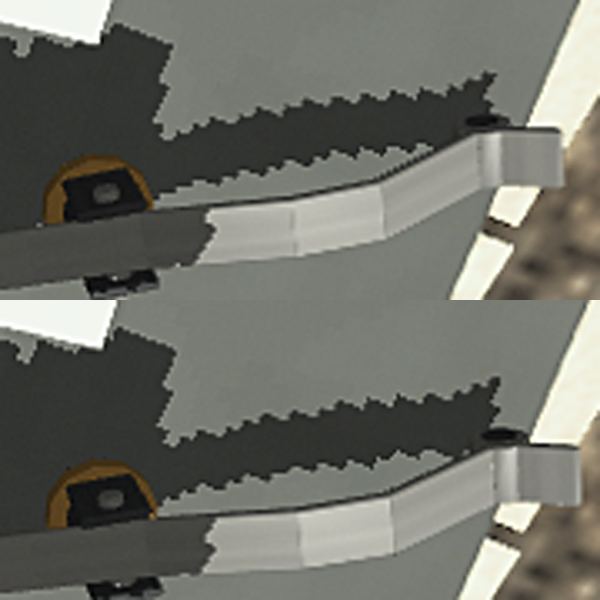

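Run:
```python
from h import *
import json
ld=lambda n:{k:(np.array(v) if isinstance(v,list) else v) for k,v in json.load(open(n)).items()}
pv=np.array([.5316,.1615]); c3=r.calibration('wrist')
f=cv2.imread('pics/w0.png')[115:150,350:395]; g=cv2.cvtColor(f,cv2.COLOR_BGR2GRAY)
for row in g[8:26:2,14:40]: print(' '.join(map(str,row)))
for n,c,u in (('w0',ld('w0.json'),(380,130)),('w2',ld('w2.json'),(468.6,205)),('w3',c3,(473.4,212.5))):
    print(n,[(z,(np.linalg.norm(onz('wrist',u,z,c)[:2]-pv)*1e3).round(1)) for z in (.018,.020,.022,.024,.026,.028,.030)])
# static checks: pivot bolt & dark gap on board
for n,c,u in (('w2',ld('w2.json'),(300+500/3.333,160+228/3.333)),('w3',c3,(300+508/3.333,160+237/3.333))): print(onz('wrist',u,.0,c).round(4))
```

```text
139 137 138 139 138 138 136 134 136 137 137 139 139 138 137 137 139 138 136 139 134 119 214 243 242 242
139 138 138 139 140 139 141 142 144 121 120 108 59 120 142 137 138 138 139 138 112 213 247 244 242 242
152 151 131 84 114 155 118 62 77 42 44 45 41 68 122 144 142 140 140 124 168 240 244 240 240 240
44 45 47 48 44 37 26 20 36 60 90 116 120 124 134 136 128 136 137 115 223 248 242 240 239 241
45 41 43 90 137 146 145 150 192 213 170 137 143 146 150 148 144 166 137 206 247 242 239 239 240 242
147 150 160 156 151 151 151 150 171 200 179 140 138 142 150 147 143 153 172 233 245 239 238 239 242 242
152 150 152 154 156 156 157 143 146 190 182 145 139 142 148 149 142 135 166 234 244 240 240 241 242 242
157 158 157 156 155 155 156 154 154 176 171 136 131 120 122 124 122 204 242 242 241 240 242 240 238 239
155 155 156 161 163 143 124 141 139 138 137 138 138 141 139 118 180 243 245 242 241 239 239 240 240 241
w0 [(0.018, np.float64(63.3)), (0.02, np.float64(62.7)), (0.022, np.float64(62.1)), (0.024, np.float64(61.5)), (0.026, np.float64(60.8)), (0.028, np.float64(60.2)), (0.03, np.float64(59.6))]
w2 [(0.018, np.float64(70.1)), (0.02, np.float64(68.9)), (0.022, np.float64(67.7)), (0.024, np.float64(66.5)), (0.026, np.float64(65.3)), (0.028, np.float64(64.2)), (0.03, np.float64(63.1))]
w3 [(0.018, np.float64(71.7)), (0.02, np.float64(70.4)), (0.022, np.float64(69.1)), (0.024, np.float64(67.9)), (0.026, np.float64(66.6)), (0.028, np.float64(65.4)), (0.03, np.float64(64.2))]
[0.5456 0.0886 0.    ]
[0.5451 0.0879 0.    ]
```

Force is 9.7 N and rising at about 3 N/mm, so pad B is at its stop. The toe is clearly up, by roughly 6.5 mm going by the pad travel. I'll swing a first quarter along the 38 mm arc, rolling with the lever.

Emit:
carry_out:
  moves:
    - [-0.0017,0.0004,0,-0.0467,0]
    - [-0.0034,0.0009,0,-0.0935,0]
    - [-0.0051,0.0015,0,-0.1403,0]
    - [-0.0067,0.0021,0,-0.187,0]
    - [-0.0083,0.0029,0,-0.2338,0]
    - [-0.0099,0.0037,0,-0.2805,0]
    - [-0.0114,0.0046,0,-0.3273,0]
    - [-0.0129,0.0055,0,-0.374,0]

```text
clock: 13.9
tcp_pos: [0.5014, 0.1841, 0.2066]
orientation: [-2.938, -1.109, -0.004]
contact_force: [-2.1, 2.5, 9.4]
grip_width: -0.0
gripper_force: 4.7
```

```bash
python3 rd.py;  python3 - <<'E'
from h import *
o=r.get_obs(); d=np.array(o['tcp_pos'][:2])-[.5316,.1615]; print(np.hypot(*d),np.arctan2(d[1],d[0])%6.2832-np.pi,np.round(o['orientation'],4),np.round(o['joints'],2))
w=r.grab_frame('wrist')[:,:,::-1].copy(); cv2.imwrite('pics/w4.png',w)
E
```

```text
14.15 [-2.59  2.27  9.19] [0.3  0.3  0.56] [0.5013 0.1839 0.2065]
0.0377328544738262 -0.6371341733961451 [-2.9394 -1.1056 -0.003 ] [-0.13  0.56 -0.43  2.01  0.38  0.64 -1.66]
```

View pics/w4.png

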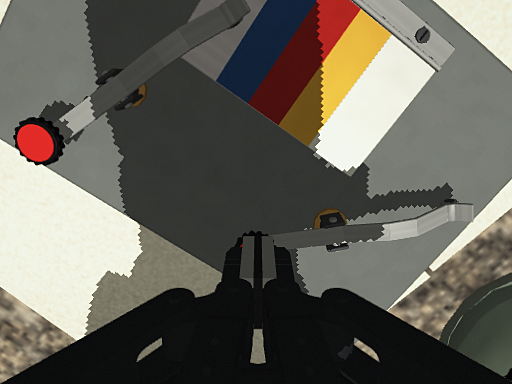

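Lever B follows the tool: its toe is at (465,212), in the same place relative to the gripper. I'll continue.

Emit:
carry_out:
  moves:
    - [-0.0017,0.0004,0,-0.0467,0]
    - [-0.0034,0.0009,0,-0.0935,0]
    - [-0.0051,0.0015,0,-0.1403,0]
    - [-0.0067,0.0021,0,-0.187,0]
    - [-0.0083,0.0029,0,-0.2338,0]
    - [-0.0099,0.0037,0,-0.2805,0]
    - [-0.0114,0.0046,0,-0.3273,0]
    - [-0.0129,0.0055,0,-0.374,0]

```text
clock: 15.0
tcp_pos: [0.4951, 0.1713, 0.2064]
orientation: [-2.681, -1.636, -0.003]
contact_force: [-2.3, 0.6, 9.9]
grip_width: -0.0
gripper_force: 5.0
```

```bash
python3 rd.py;  python3 - <<'E'
from h import *
o=r.get_obs(); d=np.array(o['tcp_pos'][:2])-[.5316,.1615]; print(np.hypot(*d),np.arctan2(d[1],d[0])%6.2832-np.pi)
w=r.grab_frame('wrist')[:,:,::-1].copy(); cv2.imwrite('pics/w5.png',w)
a,b=[cv2.cvtColor(cv2.imread(p)[190:235,420:480],cv2.COLOR_BGR2GRAY) for p in ('pics/w4.png','pics/w5.png')]
t=cv2.matchTemplate(cv2.cvtColor(w,cv2.COLOR_BGR2GRAY),a,cv2.TM_CCOEFF_NORMED); print(cv2.minMaxLoc(t))
E
```

```text
15.25 [-3.49  1.   10.66] [0.29 0.45 0.3 ] [0.495  0.171  0.2064]
0.03778710982082669 -0.25499043035574953
(-0.6916647553443909, 0.7360414862632751, (392, 141), (420, 187))
```

Emit:
carry_out:
  moves:
    - [-0.0017,0.0004,0,-0.0467,0]
    - [-0.0034,0.0009,0,-0.0935,0]
    - [-0.0051,0.0015,-0.0001,-0.1403,0]
    - [-0.0067,0.0021,-0.0001,-0.187,0]
    - [-0.0083,0.0029,-0.0001,-0.2338,0]
    - [-0.0099,0.0037,-0.0002,-0.2805,0]
    - [-0.0114,0.0046,-0.0002,-0.3273,0]
    - [-0.0129,0.0055,-0.0002,-0.374,0]

```text
clock: 16.1
tcp_pos: [0.494, 0.1569, 0.2065]
orientation: [-2.331, -2.106, -0.002]
contact_force: [-3.0, 1.1, 8.9]
grip_width: -0.0002
gripper_force: 4.7
```

```bash
python3 rd.py;  python3 - <<'E'
from h import *
o=r.get_obs(); d=np.array(o['tcp_pos'][:2])-[.5316,.1615]; print(np.hypot(*d),np.arctan2(d[1],d[0])-np.pi)
w=r.grab_frame('wrist')[:,:,::-1].copy(); cv2.imwrite('pics/w6.png',w); c=r.calibration('wrist')
b=cv2.imread('pics/w4.png')
t=cv2.matchTemplate(w,b[190:235,420:480],cv2.TM_CCOEFF_NORMED); print(cv2.minMaxLoc(t))
cv2.imwrite('pics/c6.png',cv2.resize(w[60:300,212:512],(600,480)))
E
```

```text
16.35 [-2.26  0.44  9.99] [0.17 0.28 0.48] [0.4941 0.1566 0.2064]
0.03782957121871438 -6.154210471177272
(-0.684431254863739, 0.72189861536026, (125, 189), (403, 82))
```

View pics/c6.png

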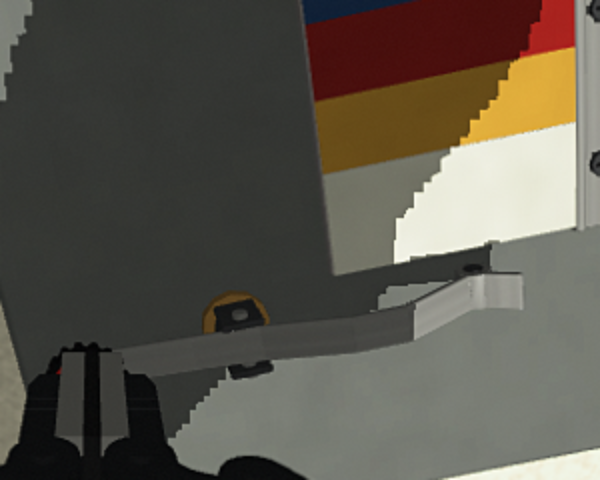

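Toe B is just outside the plate's right edge (crop (500,290)), raised and at its stop. The final arc will bring it over the middle of the white margin.

Emit:
carry_out:
  moves:
    - [-0.0017,0.0004,0,-0.0467,0]
    - [-0.0034,0.0009,0,-0.0935,0]
    - [-0.0051,0.0015,0,-0.1403,0]
    - [-0.0067,0.0021,0,-0.187,0]
    - [-0.0083,0.0029,0,-0.2338,0]
    - [-0.0099,0.0037,0,-0.2805,0]
    - [-0.0114,0.0046,0,-0.3273,0]
    - [-0.0123,0.0051,0,-0.355,0]

```text
clock: 17.2
tcp_pos: [0.4981, 0.1439, 0.2065]
orientation: [1.923, 2.483, 0.002]
contact_force: [-1.9, 0.0, 9.3]
grip_width: -0.0
gripper_force: 4.6
```

```bash
python3 rd.py;  python3 - <<'E'
from h import *
o=r.get_obs(); d=np.array(o['tcp_pos'][:2])-[.5316,.1615]; print(np.hypot(*d),(np.arctan2(d[1],d[0])-np.pi)%6.28318,np.round(o['joints'],2))
w=r.grab_frame('wrist')[:,:,::-1].copy(); cv2.imwrite('pics/w7.png',w); c=r.calibration('wrist')
cv2.imwrite('pics/c7.png',cv2.resize(w[60:300,212:512],(600,480)))
E
```

```text
17.45 [-1.78 -0.04  8.98] [0.44 0.23 0.38] [0.4981 0.1438 0.2065]
0.03783997658422637 0.48534040675976975 [ 0.15  0.61 -0.7   2.04  0.6   0.71 -0.68]
```

View pics/c7.png

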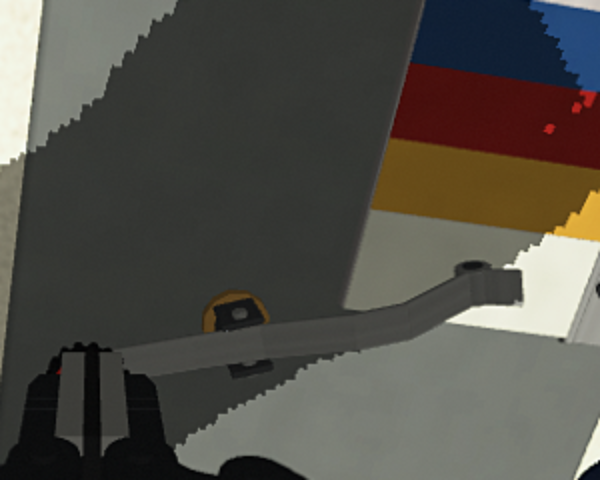

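Toe B is over the white margin at crop (495,287), where the margin spans rows 225 to 327. I'll ease it down slowly.

Emit:
carry_out:
  moves:
    - [0,0,-0.0002,0,0]
    - [0,0,-0.0004,0,0]
    - [0,0,-0.0006,0,0]
    - [0,0,-0.0008,0,0]
    - [0,0,-0.001,0,0]
    - [0,0,-0.0012,0,0]
    - [0,0,-0.0014,0,0]
    - [0,0,-0.0016,0,0]

```text
clock: 18.3
tcp_pos: [0.4983, 0.1439, 0.208]
orientation: [1.925, 2.481, 0.003]
contact_force: [-1.2, 0.4, 6.4]
grip_width: 0.0002
gripper_force: 3.3
```

Emit:
carry_out:
  moves:
    - [0,0,-0.0002,0,0]
    - [0,0,-0.0004,0,0]
    - [0,0,-0.0006,0,0]
    - [0,0,-0.0008,0,0]
    - [0,0,-0.001,0,0]
    - [0,0,-0.0012,0,0]
    - [0,0,-0.0014,0,0]
    - [0,0,-0.0016,0,0]

```text
clock: 19.1
tcp_pos: [0.4975, 0.1432, 0.2088]
orientation: [-1.926, -2.482, 0.002]
contact_force: [1.2, 0.1, -0.3]
grip_width: -0.0003
gripper_force: 0.2
```

Emit:
carry_out:
  moves:
    - [0,0,-0.0002,0,0]
    - [0,0,-0.0004,0,0]
    - [0,0,-0.0006,0,0]
    - [0,0,-0.0008,0,0]
    - [0,0,-0.001,0,0]
    - [0,0,-0.0012,0,0]
    - [0,0,-0.0014,0,0]
    - [0,0,-0.0016,0,0]

```text
clock: 19.9
tcp_pos: [0.4977, 0.1436, 0.2107]
orientation: [1.926, 2.482, 0.0]
contact_force: [-0.0, -0.4, -0.7]
grip_width: -0.0001
gripper_force: 0.0
```

Pad B was released at about tip z 0.036, which is 3 mm lower than at first, so toe B rests on the plate. Next I'll lift, roll back and re-measure both pads.

Emit:
carry_out:
  moves:
    - [0,0,-0.012,0,0]
    - [0.005,0,-0.03,0.1,0]
    - [0.022,0.001,-0.048,0.22,0]
    - [0.042,0.002,-0.064,0.35,0]
    - [0.064,0.003,-0.075,0.48,0]
    - [0.08,0.004,-0.075,0.6,0]
    - [0.088,0.004,-0.075,0.7,0]
    - [0.088,0.004,-0.075,0.8,0]

```text
clock: 20.7
tcp_pos: [0.4791, 0.2316, 0.287]
orientation: [-2.741, -1.534, -0.002]
contact_force: [-0.1, 0.4, 0.3]
grip_width: 0.0002
gripper_force: 0.0
```

```bash
cat > pads.py <<'E'
from h import *
for _ in range(3): r.grab_frame('side')
o=r.get_obs(); c=r.calibration('wrist'); f=r.grab_frame('wrist'); rr,g,b=[f[:,:,i].astype(int) for i in range(3)]
print(o['clock'],np.round(o['tcp_pos'],4),np.round(o['orientation'],4),np.round(o['joints'],2))
m=(rr>80)&(g<80)&(b<80)&(rr-g>60)
for q in blobs(m,60): print(q,onz('wrist',q[0],.0355,c).round(4))
cv2.imwrite('pics/w8.png',f[:,:,::-1])
E
python3 pads.py
```

```text
20.85 [0.4797 0.23   0.2864] [2.7381e+00 1.5395e+00 1.0000e-03] [-0.08  0.46 -0.61  1.97  0.36  0.82 -1.43]
([385.1, 120.3], [347, 86, 80, 71, 2034]) [0.5765 0.2319 0.0355]
([211.4, 123.2], [200, 111, 24, 25, 462]) [0.481  0.2878 0.0355]
([338.4, 279.2], [328, 271, 22, 17, 305]) [0.4976 0.1435 0.0355]
```

Pad B reads (0.4976,0.1435), which agrees with the finger's release position. Pad A is at (0.481,0.2878).

Emit:
carry_out:
  moves:
    - [0.012,-0.007,0,0,0]
    - [0.03,-0.017,0.01,0,0]
    - [0.045,-0.026,0.025,0,0]
    - [0.0501,-0.0289,0.04,0,0]
    - [0.0501,-0.0289,0.052,0,0]
    - [0.0501,-0.0289,0.061,0,0]
    - [0.0501,-0.0289,0.066,0,0]
    - [0.0501,-0.0289,0.069,0,0]

```text
clock: 21.7
tcp_pos: [0.4814, 0.2868, 0.2162]
orientation: [2.741, 1.535, -0.001]
contact_force: [0.8, 0.1, -0.1]
grip_width: -0.0003
gripper_force: 0.0
```

```bash
python3 rd.py
```

```text
21.95 [0.18 0.02 0.06] [0.39 0.47 0.17] [0.4814 0.2872 0.2168]
```

Emit:
carry_out:
  moves:
    - [0,0,0.001,0,0]
    - [0,0,0.002,0,0]
    - [0,0,0.003,0,0]
    - [0,0,0.004,0,0]
    - [0,0,0.0045,0,0]
    - [0,0,0.005,0,0]
    - [0,0,0.005,0,0]
    - [0,0,0.005,0,0]

```text
clock: 22.75
tcp_pos: [0.4813, 0.2876, 0.2117]
orientation: [2.74, 1.536, 0.0]
contact_force: [0.1, 0.4, 0.3]
grip_width: -0.0003
gripper_force: 0.1
```

Emit:
carry_out:
  moves:
    - [0,0,0.0002,0,0]
    - [0,0,0.0004,0,0]
    - [0,0,0.0006,0,0]
    - [0,0,0.0008,0,0]
    - [0,0,0.001,0,0]
    - [0,0,0.001,0,0]
    - [0,0,0.001,0,0]
    - [0,0,0.001,0,0]

```text
clock: 23.55
tcp_pos: [0.4813, 0.2879, 0.2112]
orientation: [-2.74, -1.536, -0.001]
contact_force: [-1.1, -0.1, 6.3]
grip_width: -0.0
gripper_force: 3.2
```

Emit:
carry_out:
  moves:
    - [0,0,0.0002,0,0]
    - [0,0,0.0004,0,0]
    - [0,0,0.0006,0,0]
    - [0,0,0.0008,0,0]
    - [0,0,0.001,0,0]
    - [0,0,0.001,0,0]
    - [0,0,0.001,0,0]
    - [0,0,0.001,0,0]

```text
clock: 24.35
tcp_pos: [0.4812, 0.2881, 0.2104]
orientation: [-2.74, -1.536, -0.001]
contact_force: [-2.7, 0.1, 7.5]
grip_width: 0.0
gripper_force: 3.9
```

Emit:
carry_out:
  moves:
    - [0,0,0.0002,0,0]
    - [0,0,0.0004,0,0]
    - [0,0,0.0006,0,0]
    - [0,0,0.0006,0,0]
    - [0,0,0.0006,0,0]
    - [0,0,0.0006,0,0]
    - [0,0,0.0006,0,0]
    - [0,0,0.0006,0,0]

```text
clock: 25.15
tcp_pos: [0.4811, 0.2882, 0.2098]
orientation: [-2.74, -1.537, -0.001]
contact_force: [-3.0, -0.8, 8.4]
grip_width: 0.0001
gripper_force: 4.2
```

```bash
python3 rd.py
```

```text
25.4 [-2.89 -0.46  8.04] [0.58 0.47 0.29] [0.4811 0.2882 0.2099]
```

Emit:
carry_out:
  moves:
    - [0,0,0.0002,0,0]
    - [0,0,0.0004,0,0]
    - [0,0,0.0005,0,0]
    - [0,0,0.0005,0,0]
    - [0,0,0.0005,0,0]
    - [0,0,0.0005,0,0]
    - [0,0,0.0005,0,0]
    - [0,0,0.0005,0,0]

```text
clock: 26.2
tcp_pos: [0.4811, 0.2883, 0.2094]
orientation: [-2.74, -1.537, -0.002]
contact_force: [-3.4, 1.1, 8.9]
grip_width: -0.0001
gripper_force: 4.6
```

```bash
python3 rd.py
```

```text
26.45 [-3.18 -0.13  8.55] [0.55 0.48 0.3 ] [0.481  0.2883 0.2094]
```

Emit:
carry_out:
  moves:
    - [0,0,0.0002,0,0]
    - [0,0,0.0003,0,0]
    - [0,0,0.0003,0,0]
    - [0,0,0.0003,0,0]
    - [0,0,0.0003,0,0]
    - [0,0,0.0003,0,0]
    - [0,0,0.0003,0,0]
    - [0,0,0.0003,0,0]

```text
clock: 27.25
tcp_pos: [0.481, 0.2884, 0.2092]
orientation: [-2.739, -1.537, -0.002]
contact_force: [-4.0, -0.7, 10.5]
grip_width: 0.0001
gripper_force: 5.0
```

```bash
python3 rd.py
python3 - <<'E'
from h import *
w=r.grab_frame('wrist')[:,:,::-1].copy(); cv2.imwrite('pics/w9.png',w)
a=cv2.imread('pics/w3.png')
t=cv2.matchTemplate(w,a[200:240,360:420],cv2.TM_CCOEFF_NORMED); print(cv2.minMaxLoc(t))
E
```

```text
27.5 [-3.24 -0.36  9.31] [0.43 0.44 0.22] [0.481  0.2884 0.2092]
(-0.7599413394927979, 0.5908513069152832, (149, 277), (107, 53))
```

Pad A is now at its stop: 9.3 N, with a steep slope. I'll swing it outward.

Emit:
carry_out:
  moves:
    - [-0.0018,0.0005,0,-0.05,0]
    - [-0.0037,0.0011,0,-0.1,0]
    - [-0.0054,0.0018,0,-0.15,0]
    - [-0.0072,0.0026,0,-0.2,0]
    - [-0.0089,0.0035,0,-0.25,0]
    - [-0.0105,0.0044,0,-0.3,0]
    - [-0.0121,0.0054,0,-0.35,0]
    - [-0.0137,0.0065,0,-0.4,0]

```text
clock: 28.35
tcp_pos: [0.4795, 0.2735, 0.2092]
orientation: [-2.377, -2.053, -0.003]
contact_force: [-2.8, 0.1, 8.5]
grip_width: -0.0001
gripper_force: 4.7
```

```bash
python3 rd.py
python3 - <<'E'
from h import *
w=r.grab_frame('wrist')[:,:,::-1].copy(); cv2.imwrite('pics/w10.png',w)
# stationarity of lever vs scene in gripper frame: changed / unchanged pixels where toe was in w9
a=cv2.imread('pics/w9.png').astype(int); d=np.abs(w.astype(int)-a).sum(2)
k=(d<45).astype(np.uint8); k=cv2.morphologyEx(k,cv2.MORPH_OPEN,np.ones((3,3)))
for y in range(180,250,6): print(y,''.join('#' if k[y,x] else '.' for x in range(260,500,4)))
E
```

```text
28.6 [-2.74 -0.67  9.94] [0.71 0.68 0.62] [0.4795 0.2731 0.2092]
180 ###############################.....#.......................
186 ###############################..###........................
192 ##################################...........#.#.#..........
198 ################################...............#######......
204 ###############################.............#########.......
210 ###########################.............#######.######......
216 ##################.#####....######.....######...............
222 ################.#################.....####.................
228 ##################################..........................
234 ############################................................
240 #################.######....###.............................
246 ########################...#####............................
```

The lever's outline is unchanged in the wrist frame (toe at about (465,204)), so it is following. I'll continue.

Emit:
carry_out:
  moves:
    - [-0.0018,0.0005,0,-0.05,0]
    - [-0.0037,0.0011,0,-0.1,0]
    - [-0.0054,0.0018,0,-0.15,0]
    - [-0.0072,0.0026,0,-0.2,0]
    - [-0.0089,0.0035,0,-0.25,0]
    - [-0.0105,0.0044,0,-0.3,0]
    - [-0.0121,0.0054,0,-0.35,0]
    - [-0.0137,0.0065,0,-0.4,0]

```text
clock: 29.45
tcp_pos: [0.4839, 0.2586, 0.2092]
orientation: [1.923, 2.484, 0.001]
contact_force: [-2.7, -0.9, 10.8]
grip_width: 0.0
gripper_force: 5.2
```

```bash
python3 rd.py
python3 - <<'E'
from h import *
o=r.get_obs(); d=np.array(o['tcp_pos'][:2])-[.5178,.2769]; print(np.hypot(*d),(np.arctan2(d[1],d[0])+np.pi),np.round(o['joints'],2))
E
```

```text
29.7 [-2.64 -1.57 10.43] [0.41 0.23 0.73] [0.4841 0.2583 0.2091]
0.038490764880124685 0.5046035023718289 [-0.05  0.65 -0.73  1.96  0.63  0.76 -0.89]
```

Emit:
carry_out:
  moves:
    - [-0.0026,0.0007,0,-0.07,0]
    - [-0.0051,0.0017,0,-0.14,0]
    - [-0.0075,0.0027,-0.0001,-0.21,0]
    - [-0.0099,0.004,-0.0002,-0.28,0]
    - [-0.0121,0.0054,-0.0002,-0.35,0]
    - [-0.0143,0.007,-0.0002,-0.42,0]
    - [-0.0163,0.0087,-0.0002,-0.49,0]
    - [-0.018,0.0103,-0.0002,-0.55,0]

```text
clock: 30.5
tcp_pos: [0.4988, 0.2433, 0.2093]
orientation: [1.176, 2.912, 0.001]
contact_force: [-1.0, -2.2, 9.9]
grip_width: -0.0002
gripper_force: 4.6
```

```bash
python3 rd.py
python3 - <<'E'
from h import *
w=r.grab_frame('wrist')[:,:,::-1].copy(); cv2.imwrite('pics/w11.png',w)
o=r.get_obs(); d=np.array(o['tcp_pos'][:2])-[.5178,.2769]; print(np.hypot(*d),(np.arctan2(d[1],d[0])+np.pi),np.round(o['joints'],2))
a=cv2.imread('pics/w9.png').astype(int); d=np.abs(w.astype(int)-a).sum(2)
k=(d<60).astype(np.uint8); k=cv2.morphologyEx(k,cv2.MORPH_OPEN,np.ones((3,3)))
for y in range(180,250,6): print(y,''.join('#' if k[y,x] else '.' for x in range(260,500,4)))
E
```

```text
30.75 [-1.48 -2.09  9.71] [0.39 0.79 0.55] [0.4991 0.2431 0.2093]
0.03866458949664534 1.0637705045098915 [ 0.07  0.71 -0.84  1.94  0.72  0.82 -0.38]
180 ...############################......##.....................
186 .##############################..####.......................
192 ###################################..............#..........
198 #################################...........................
204 ###############################.............................
210 ###############.##..#######.................................
216 ########################....#.####..........................
222 ##############.##.################..........................
228 ##################################..........................
234 ###########################.................................
240 #############.##########....................................
246 ########################....................................
```

Lever A is at about +0.95 rad in the board frame, swung 1.36 rad out. I'll let it down gently onto the board.

Emit:
carry_out:
  moves:
    - [0,0,-0.0002,0,0]
    - [0,0,-0.0004,0,0]
    - [0,0,-0.0006,0,0]
    - [0,0,-0.0008,0,0]
    - [0,0,-0.001,0,0]
    - [0,0,-0.0012,0,0]
    - [0,0,-0.0015,0,0]
    - [0,0,-0.0018,0,0]

```text
clock: 31.6
tcp_pos: [0.4991, 0.2433, 0.211]
orientation: [1.18, 2.91, 0.002]
contact_force: [-0.2, -1.7, 6.6]
grip_width: 0.0004
gripper_force: 3.2
```

Emit:
carry_out:
  moves:
    - [0,0,-0.0003,0,0]
    - [0,0,-0.0006,0,0]
    - [0,0,-0.0009,0,0]
    - [0,0,-0.0012,0,0]
    - [0,0,-0.0015,0,0]
    - [0,0,-0.0018,0,0]
    - [0,0,-0.0021,0,0]
    - [0,0,-0.0024,0,0]

```text
clock: 32.4
tcp_pos: [0.4986, 0.2433, 0.2128]
orientation: [1.179, 2.912, 0.001]
contact_force: [1.7, 1.9, 3.9]
grip_width: -0.0002
gripper_force: 1.5
```

Emit:
carry_out:
  moves:
    - [0,0,-0.0003,0,0]
    - [0,0,-0.0006,0,0]
    - [0,0,-0.0009,0,0]
    - [0,0,-0.0012,0,0]
    - [0,0,-0.0015,0,0]
    - [0,0,-0.0018,0,0]
    - [0,0,-0.0021,0,0]
    - [0,0,-0.0024,0,0]

```text
clock: 33.2
tcp_pos: [0.4983, 0.2428, 0.2148]
orientation: [-1.18, -2.911, 0.001]
contact_force: [-0.2, -0.6, 0.2]
grip_width: 0.0003
gripper_force: 0.0
```

Emit:
carry_out:
  moves:
    - [0,0,-0.0005,0,0]
    - [0,0,-0.001,0,0]
    - [0,0,-0.002,0,0]
    - [0,0,-0.004,0,0]
    - [0,0,-0.008,0,0]
    - [0,0,-0.02,0,0]
    - [0,0,-0.04,0,0]
    - [0,0,-0.06,0,0]

```text
clock: 34.0
tcp_pos: [0.4984, 0.2432, 0.2764]
orientation: [-1.179, -2.912, -0.0]
contact_force: [-0.2, 0.2, 0.2]
grip_width: 0.0004
gripper_force: 0.0
```

Emit:
carry_out:
  moves:
    - [0,0,-0.02,0.1,0]
    - [0,0,-0.04,0.2,0]
    - [0,0,-0.06,0.3,0]
    - [0,0,-0.08,0.4,0]
    - [0,0,-0.09,0.5,0]
    - [0,0,-0.09,0.6,0]
    - [0,0,-0.09,0.7,0]
    - [0,0,-0.09,0.7,0]

```text
clock: 34.8
tcp_pos: [0.4982, 0.2434, 0.3662]
orientation: [2.106, 2.33, 0.002]
contact_force: [1.0, 0.8, -0.4]
grip_width: 0.0
gripper_force: 0.0
```

```bash
python3 rd.py; python3 pads.py
python3 - <<'E'
from h import *
C=np.array([.5498,.2220]);R=np.array([[np.cos(.116),-np.sin(.116)],[np.sin(.116),np.cos(.116)]])
import json
def q(f,c,tag):
    hsv=cv2.cvtColor(f,cv2.COLOR_BGR2HSV); H,S,V=[hsv[:,:,i].astype(int) for i in range(3)]
    for nm,m in (('yellow',(H>18)&(H<32)&(S>140)&(V>60)),('blue',(H>95)&(H<125)&(S>130)&(V>40))):
        for b in sorted(blobs(m,100),key=lambda t:-t[1][4])[:3]: print(tag,nm,b[0],b[1][4],(R.T@(onz('wrist',b[0],.018,c)[:2]-C)).round(4))
w=json.load(open('w0.json')); q(cv2.imread('pics/w0.png'),{k:(np.array(v) if isinstance(v,list) else v) for k,v in w.items()},'before')
c=r.calibration('wrist'); f=r.grab_frame('wrist')[:,:,::-1].copy(); cv2.imwrite('pics/w12.png',f); q(f,c,'after')
s=r.grab_frame('side')[:,:,::-1].astype(int); a=cv2.imread('pics/side0.png').astype(int)
for n,(x0,y0,x1,y1) in {'blue':(192,180,222,252),'midblue':(163,175,182,236),'cup':(240,205,262,232),'plate':(222,188,262,208),'toeB':(195,170,225,190)}.items():
    print(n,np.abs(s-a)[y0:y1,x0:x1].mean().round(1))
E
```

```text
35.05 [ 0.04 -0.15 -0.15] [0.28 0.4  0.45] [0.4984 0.2432 0.3655]
35.2 [0.4985 0.2431 0.365 ] [-2.1056e+00 -2.3313e+00  2.0000e-04] [ 0.1   0.45 -0.85  1.84  0.39  1.02 -0.81]
([258.2, 167.8], [250, 160, 17, 17, 226]) [0.499  0.2428 0.0355]
([339.1, 187.4], [309, 179, 61, 17, 978]) [0.5746 0.2319 0.0355]
([426.1, 235.0], [416, 226, 28, 24, 273]) [0.667  0.1927 0.0355]
([441.1, 249.4], [430, 238, 24, 22, 286]) [0.6858 0.1788 0.0355]
before yellow [295.2, 81.0] 1030 [ 0.0306 -0.0159]
before blue [262.0, 72.7] 1030 [0.0307 0.018 ]
before blue [416.0, 24.3] 164 [ 0.1079 -0.1148]
after yellow [337.9, 204.0] 934 [ 0.0298 -0.016 ]
after blue [339.6, 170.7] 999 [0.0295 0.0179]
after blue [412.1, 296.6] 182 [ 0.1175 -0.1254]
blue 6.3
midblue 3.1
cup 2.5
plate 13.4
toeB 22.7
```

The plate has not moved (bands at y -16.0 and +17.9 mm both before and after) and pad A stands where it was left. Pad B is hidden by the gripper in this view, so I'll check it from the scene and side cameras.

Run:
```python
from h import *
for n,(x0,y0,x1,y1) in {'scene':(225,150,365,245),'side':(200,165,300,190)}.items():
    f=r.grab_frame(n)[:,:,::-1].copy(); cv2.imwrite(f'pics/{n}9.png',f); b,g,rr=[f[:,:,i].astype(int) for i in range(3)]
    m=(rr>70)&(g<60)&(b<60)&(rr-g>40); mm=np.zeros_like(m); mm[y0:y1,x0:x1]=m[y0:y1,x0:x1]
    for q in blobs(mm,4): print(n,q[0],q[1][4],onz(n,q[0],.036).round(4))
c=r.calibration('wrist'); R=cv2.Rodrigues(np.array(c['rvec']))[0]; p=R@np.array([.4976,.1435,.036])+c['tvec']; print('padB in wrist',p[:2]/p[2]*c['fx']+[c['cx'],c['cy']])
s=cv2.imread('pics/scene9.png').astype(int); a=cv2.imread('pics/scene0.png').astype(int)
for n,(x0,y0,x1,y1) in {'cup':(238,180,255,200),'red':(264,153,276,186),'midblue':(281,148,293,178),'bigblue':(231,138,247,181)}.items(): print(n,np.abs(s-a)[y0:y1,x0:x1].mean().round(1))
```

```text
scene [268.6, 168.7] 152 [0.6731 0.1936 0.036 ]
scene [333.6, 187.8] 15 [0.4953 0.148  0.036 ]
scene [284.4, 192.2] 40 [0.5584 0.2498 0.036 ]
scene [304.5, 199.2] 17 [0.5058 0.2384 0.036 ]
side [215.6, 169.6] 5 [0.5107 0.1526 0.036 ]
side [256.5, 174.5] 10 [0.4989 0.2433 0.036 ]
side [201.3, 186.0] 9 [0.5974 0.1602 0.036 ]
padB in wrist [246.64760659 264.91241703]
cup 2.3
red 3.9
midblue 3.7
bigblue 2.7
```

```bash
python3 -c "
from bench import r
print(r.hand_in())"
```

```text
the job is handed in; nothing more can be done
None
```

I handed the job in at about 35 s of the 66 s allowed: the right clip holds the plate on its white margin, the left clip is swung about 1.36 rad clear and let down on the board, and the plate, the bottles and the cup show no movement in the before-and-after pictures (no verdict was returned).

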